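Clamp and lock the grinding jar

ROBOT

A 6-joint arm with a two-finger parallel gripper is mounted at the origin on the work surface. World frame = base frame: x ahead of the robot, y to its left, z up, the work surface at z = 0. Lengths are in m, angles in rad, forces in N, time in s.
With the tool pointing down it reaches from about 0.3 to 0.775 m from the base axis. Payload 14.6 kg.
Tool frame: the origin (TCP) lies midway between the tips of the shut fingers; the grasp point (between the pads) lies 19 mm behind it (ctrl.pinch_z is the z of the grasp point in the tool frame, in m); z points along the fingers, y is the line along which they close (so a half turn about z gives the same grasp; the last joint's range is limited). The gripper opens to 94 mm and grips with 3 to 60 N. Pads are 16 mm wide; open, the fingers measure 119 mm over their backs; the gripper's body (75 mm by 177 mm) begins 78 mm behind the grasp point.
Start: joints at [-1.182, 0.3, 1.521, -0, 1.321, -0.067], TCP at [0.242, -0.494, 0.205] pointing down, gripper open.
Joint ranges: [-3.03, 3.03], [-0.79, 2.21], [0.23, 2.52], [-1.04, 4.18], [0, 3.07], [-2.55, 2.55]. Speed limits (rad/s): [2.22, 2.22, 2.57, 3.14, 3.14, 3.14].

INTERFACE

Orientations are given as [roll, pitch, yaw] about the fixed x, y, z axes, in that order (R = Rz(yaw) Ry(pitch) Rx(roll)).
In Python, from station import ctrl, camera, ticket gives the robot as it stands. The module is installed in compiled form; this text tells all that it offers.
- The arm moves only by the shell command python3 -m inch 'ROWS' [FORCE]. ROWS is text: rows parted by semicolons, each of 7 numbers parted by spaces: the opening, from -1 (shut) to 1 (fully open), then the shift along the tool's x, y, z in units of 0.03 m (1.0 is 0.03 m), then the turn, a rotation vector about the tool's x, y, z in units of 10 degrees (1.0 is 10 degrees). In form: grip dx dy dz rx ry rz; .... A call has 1 to 10 rows; each row shifts and turns the commanded pose from where the row before left it, along the tool's axes as they then stand; what a row does not reach is not made up. A row lasts 1/8 s, in which the tool goes at most 62.5 mm and 10.7 degrees, less where a joint would pass 70% of its speed; a pose out of reach is approached as far as the arm can. A call with a number of a shift or a turn outside -1 to 1 is refused whole. A call with a gripper value outside its range is refused whole. The fingers move at their own pace and stop on an object; FORCE is the grip in N (left out, the last holds). Time passes only in rows, so rows that do not move let the fingers close. It gives the time, the measured TCP pose, the force, the opening and the grip force at its end, in the units of the state.
- ctrl.get_obs(): the state, without advancing time (a new reading comes with each control period).
- camera(name): name is "scene" or "side" or "wrist"; returns a dict with "img" (420x560x3 uint8, blue, green, red), "range_z" (420x560 float32, m along the optical axis (not along the pixel's ray), 0 where there is no reading), "intrinsics" (3x3 intrinsics, pixels), "view" (4x4, takes a point from world to camera coordinates). Camera axes: x right, y down, z forward; pixel columns grow to the right and rows downward; lengths in m; the calibration is good to about 2 mm. A picture is of the moment at which its call begins.
- ticket.hand_in(): hands the job in; it is judged then, once.
The state is a dict: "time_s": time; "qpos": joint angles; "joint_vel": joint speeds; "tau": joint torques, N m; "ee_pos": TCP position; "eef_rot": TCP orientation; "force": force on the tool from outside, world axes, zero at the start; "moment": the same for the moment, N m; "grip_width": finger opening in m; "grip_force": force on a finger pad.
Only numpy, scipy, OpenCV 4.12 (cv2) and the standard library are available. Lean on these libraries where they do the work, as an engineer would, in place of code of your own. Each camera call takes 0.05 s, during which the arm holds its last target. There are 200 camera calls.

TASK

Secure the steel grinding jar for milling: on the clamp stand that holds the jar, swing the clamping arm across over the jar until it clicks home against its stop, then slide the lock grip all the way to its end stop so that its bolt lies in the arm's forked end. Leave the jar standing in its seat, and do not disturb the empty clamp stand or the other things on the bench.

Things in the scene. Friction and masses are not known exactly. Their poses are not given: they have to be found in the camera images.
- jar_stand: the clamp stand whose seat holds the steel jar. Grey base 110 x 240 x 16 mm (its x, y, z), fixed; origin at the centre of its underside. In its frame: arm's upright hinge post at (0, 95) mm; jar seat (four lugs 14 mm high) centred at (0, 45); white lock block 46 mm wide, y -116 to 16, top z 68. On it at y = -21 an aluminium bolt guide (38 mm wide, top z 92), the slide's end stop
- jar_stand_arm (a joint): angle of its clamping arm, rad: 0 wide open, 2.0 seated on its stop, counter-clockwise seen from above; stays where left. Steel bar 22 x 12 mm, underside z 76, 108 mm long, pointing from the post along the stand's (sin(v-2), -cos(v-2)): its -y when seated. The last 20 mm is a fork, slot 14 mm. A sprung ball makes a click (about 3 N at the pin) from 1.87 to 1.94, then pushes the arm home
- jar_stand_pin (a point): centre of the top of the upright round pin on that arm, by which it is swung: 16 mm diameter, 40 mm tall, standing on the arm 75 mm from the hinge axis, from z = 88 to z = 128 mm
- jar_stand_lock (a joint): travel of its lock slide, m: 0 withdrawn, 0.050 home at its end stop; moves along the stand's +y, towards the arm, about 2 N friction. Home, its 8 mm round-ended bolt lies in the slot of the seated arm's fork; unless the arm is seated first, the bolt misses the slot and bars the arm's way
- jar_stand_fin (a point): centre of the top of the slide's upright black finger grip: a fin 12 mm thick (stand's x), 24 mm long (stand's y), top at z = 122 mm, on a carriage 28 x 30 mm with its top at z = 89 mm. In the stand's frame it is at (0, -90 mm + travel)
- spare_stand: the empty clamp stand, same make and sizes and frame as the jar stand, to be left alone
- spare_stand_arm (a joint): angle of the empty stand's arm, rad, as on the jar stand
- spare_stand_pin (a point): centre of the top of the pin on the empty stand's arm, z = 128 mm
- spare_stand_lock (a joint): travel of the empty stand's lock slide, m, as on the jar stand
- spare_stand_fin (a point): centre of the top of the fin on the empty stand's slide, z = 122 mm
- jar: closed steel grinding jar, 47 mm diameter, 48 mm tall, standing loose in the seat of the jar stand, its top at z = 64; origin at the centre of its underside
- wash_bottle: white plastic wash bottle, 72 mm diameter, 207 mm tall; origin at the centre of its underside
- beaker: empty glass beaker, 66 mm diameter, 85 mm tall; origin at the centre of its underside
- reagent_jar: amber glass jar with a white cap, 60 mm diameter, 90 mm tall; origin at the centre of its underside
- spatula: steel spatula 170 mm long lying on the bench between the stands, about 20 mm high; origin under its middle
- dish: shallow clear dish, 84 mm diameter, 16 mm tall; origin at the centre of its underside
- mortar: white ceramic mortar bowl, 90 mm diameter, 50 mm tall; origin at the centre of its underside
- jar_ring: steel ring, 58 mm outside diameter, 10 mm tall, lying flat; origin at the centre of its underside
Not all that is in view belongs to the job. Several things have the shape of the jar; the one meant has the colours described above.

How it is judged:
On the way, in this order (a step that is already met when the one before it is completed fails the run):
1. the jar stand's clamping arm is seated past its click (value of joint jar_stand_arm above 1.95 rad), for 0.05 s.
2. the lock slide is home at its end stop with the arm still seated (value of joint jar_stand_lock above 0.047 m and value of joint jar_stand_arm above 1.95 rad), for 0.2 s.
At the end, for the whole second after the job is handed in: the jar stand's arm is at 1.95 rad or more (seated) and its lock slide at 47 mm or more of its 50 mm travel (home); the jar stands at rest in its seat, upright within 0.1 rad and not lifted more than 4 mm (all of step 2 and z of jar in the frame of jar_stand below 0.02 m and angle between jar's own z axis and vertical below 0.1 rad and linear speed of jar below 0.02 m/s); the robot touches nothing.
It fails at once if the jar is tipped (over 0.3 rad) or moved more than 15 mm (angle between jar's own z axis and vertical above 0.3 rad or distance of jar from where it was at the start of the episode above 0.015 m).
It fails at once if the empty stand's arm or slide is moved more than 10 mm (distance of any of spare_stand_pin, spare_stand_fin from where it was at the start of the episode above 0.01 m).
It fails at once if another thing on the bench is moved more than 30 mm (distance of any of wash_bottle, beaker, reagent_jar, spatula, dish, mortar, jar_ring from where it was at the start of the episode above 0.03 m).
It also fails if it takes over 46 s, if anything falls off the work surface, if the arm or the gripper's body presses on something with over 40 N, if the wrist force passes 120 N, or if a joint passes its speed limit or range.

## Working session

There is one attempt and no reset: what is moved stays moved. The work goes in short steps, Python scripts to look and compute and a shell command to move; the robot and the scene stay as the last step left them, time stands still between calls to the robot, and variables do not carry over. Pictures are saved under pics/ and viewed, at most 10 in all, crops included, and the job is handed in when it is done.

```bash
mkdir -p pics; cat > h.py <<'E'
import numpy as np, cv2
from station import ctrl, camera
def cloud(c):
    K,V,z=c["intrinsics"],c["view"],c["range_z"]
    v,u=np.indices(z.shape)
    P=np.stack([(u-K[0,2])/K[0,0]*z,(v-K[1,2])/K[1,1]*z,z],-1)
    T=np.linalg.inv(V)
    return P@T[:3,:3].T+T[:3,3]
E
python3 - <<'E'
from h import *
for n in("scene","side"):
    c=camera(n); cv2.imwrite(f"pics/{n}0.png",c["img"]); np.save(n+"0.npy",cloud(c)); np.save(n+"0i.npy",c["img"])
    print(n,np.linalg.inv(c["view"])[:3].round(2).tolist())
o=ctrl.get_obs(); print(o["time_s"],o["ee_pos"],o["eef_rot"],ctrl.pinch_z,o["grip_width"])
E
```

```text
scene [[0.68, 0.46, -0.57, 1.35], [0.73, -0.42, 0.54, -0.74], [0.01, -0.79, -0.62, 0.96]]
side [[-0.79, -0.36, 0.49, 0.02], [-0.61, 0.45, -0.65, 0.78], [0.01, -0.82, -0.57, 0.8]]
0.1 [ 0.24200959 -0.4936452   0.20496508] [-3.14058077e+00 -5.28827583e-05  4.55837592e-01] -0.0188 0.09406800091071171
```

View pics/scene0.png

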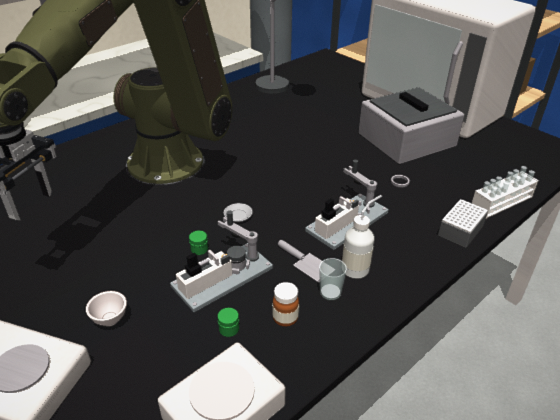

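View pics/side0.png

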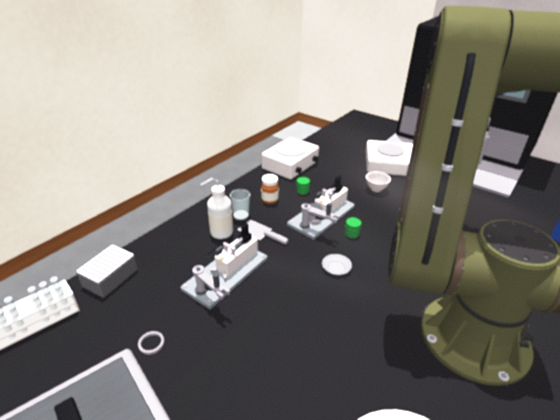

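The scene view shows the stand with the jar at about (222,272): arm pin (229,216), post (252,240), steel jar (237,257). The empty stand is at (347,215). Next I'll fit the poses.

```bash
python3 - <<'E'
from h import *
img=np.load("scene0i.npy"); cv2.imwrite("pics/crop1.png",cv2.resize(img[185:345,150:400],None,fx=3.2,fy=3.2,interpolation=cv2.INTER_CUBIC)[:600,:800])
P=np.load("scene0.npy").reshape(-1,3);S=np.load("side0.npy").reshape(-1,3)
from scipy.spatial import cKDTree
I=np.load("scene0.npy")
for px in[(229,216),(252,240),(237,257),(194,260),(222,290),(347,215)]: print(px,I[px[1],px[0]].round(3))
c=I[272,222]
for nm,A in(("scene",P),("side",S)):
    for cc in(I[272,222],I[215,347]):
        m=(np.abs(A[:,:2]-cc[:2]).max(1)<.2)&(np.abs(A[:,2]-.016)<.004)
        Q=A[m][:,:2]
        n=[len(x) for x in cKDTree(Q).query_ball_point(Q,.012)]
        px=((Q-cc[:2]+.25)*1000).astype(int); g=np.zeros((500,500),np.uint8)
        for x,y in px: cv2.circle(g,(int(x),int(y)),3,255,-1)
        k,l,st,_=cv2.connectedComponentsWithStats(g); 
        j=1+st[1:,4].argmax(); yy,xx=np.nonzero(l==j)
        r=cv2.minAreaRect(np.c_[xx,yy].astype(np.float32)); print(nm,cc.round(3),np.array(r[0])/1000-.25+cc[:2],r[1:])
E
```

```text
(229, 216) [ 0.491 -0.11   0.117]
(252, 240) [ 0.57  -0.102  0.083]
(237, 257) [ 0.577 -0.158  0.064]
(194, 260) [ 0.557 -0.268  0.11 ]
(222, 290) [ 0.601 -0.227  0.015]
(347, 215) [0.644 0.176 0.058]
scene [ 0.575 -0.205  0.042] [ 0.55958098 -0.193038  ] ((248.98995971679688, 118.17352294921875), 83.79655456542969)
scene [0.644 0.176 0.058] [0.61893188 0.28995103] ((91.58283233642578, 122.21625518798828), 86.09950256347656)
side [ 0.575 -0.205  0.042] [ 0.55595917 -0.12248868] ((111.96836853027344, 117.72374725341797), 87.27368927001953)
side [0.644 0.176 0.058] [0.59595285 0.17597892] ((75.81674194335938, 173.1461181640625), 0.516164243221283)
```

View pics/crop1.png

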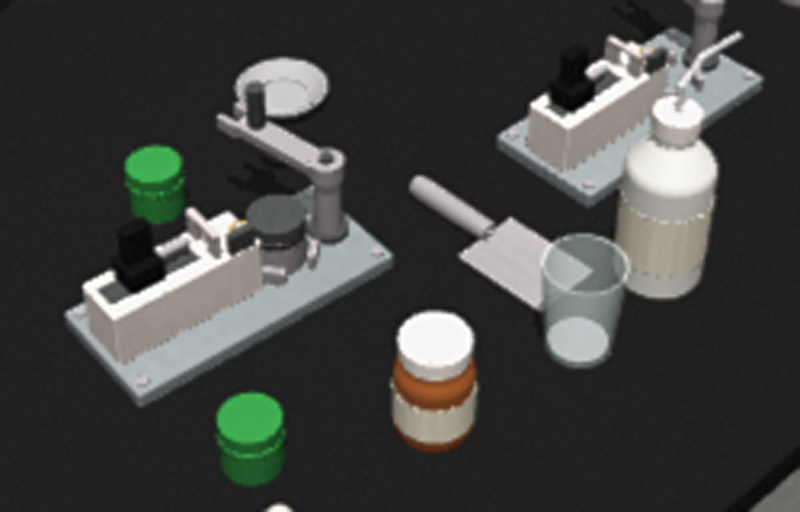

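The crop shows the jar stand's post at (325,190), pin (255,100), fin (133,250) and steel jar (275,225). A green jar stands close to the lock block and another is in front.

```bash
python3 - <<'E'
from h import *
from scipy.optimize import least_squares
P=np.load("scene0.npy").reshape(-1,3);S=np.load("side0.npy").reshape(-1,3)
for nm,A in(("sc",P),("si",S)):
    for lbl,c,z0,z1 in(("pin",(.491,-.11),.122,.131),("pinbody",(.491,-.11),.095,.12),("fin",(.557,-.268),.117,.125),("post",(.57,-.102),.075,.1)):
        m=(np.hypot(*(A[:,:2]-c).T)<.035)&(A[:,2]>z0)&(A[:,2]<z1)
        Q=A[m]; print(nm,lbl,m.sum(),Q.mean(0).round(4) if len(Q) else "",Q.min(0).round(3) if len(Q) else"",Q.max(0).round(3)if len(Q) else"")
    cc=np.array((.5596,-.193))
    m=(np.abs(A[:,:2]-cc).max(1)<.16)&(np.abs(A[:,2]-.016)<.004)
    g=np.zeros((400,400),np.uint8)
    for x,y in ((A[m][:,:2]-cc+.2)*1000).astype(int): cv2.circle(g,(int(x),int(y)),3,255,-1)
    k,l,st,ce=cv2.connectedComponentsWithStats(g)
    for j in range(1,k):
        if st[j,4]>500: print(nm,st[j],ce[j]/1000-.2+cc)
    yy,xx=np.nonzero(l==1+st[1:,4].argmax()); r=cv2.minAreaRect(np.c_[xx,yy].astype(np.float32)); print((cv2.boxPoints(r)/1000-.2+cc).round(3).tolist())
    # all above-bench points map
    m=(A[:,0]>.3)&(A[:,0]<.8)&(A[:,1]>-.45)&(A[:,1]<.35)&(A[:,2]>.006)
    H=np.zeros((800,500),np.float32)
    for x,y,z in A[m]: H[int((y+.45)*1000),int((x-.3)*1000)]=max(z,H[int((y+.45)*1000),int((x-.3)*1000)])
    H=cv2.dilate(H,np.ones((4,4)))
    cv2.imwrite(f"pics/h{nm}.png",cv2.resize(cv2.applyColorMap(np.clip(H*1900,0,255).astype(np.uint8),cv2.COLORMAP_JET),(375,600)))
a,b=cv2.imread("pics/hsc.png"),cv2.imread("pics/hsi.png"); cv2.imwrite("pics/hh.png",np.hstack([a,b]))
E
```

```text
sc pin 24 [ 0.4873 -0.1071  0.126 ] [ 0.477 -0.114  0.123] [ 0.496 -0.1    0.13 ]
sc pinbody 46 [ 0.4912 -0.1093  0.1083] [ 0.483 -0.116  0.096] [ 0.496 -0.1    0.12 ]
sc fin 44 [ 0.5512 -0.2706  0.1205] [ 0.544 -0.281  0.117] [ 0.557 -0.259  0.125]
sc post 145 [ 0.5591 -0.1001  0.0868] [ 0.535 -0.111  0.075] [ 0.577 -0.083  0.097]
sc [  130    75   132   248 11179] [ 0.58472953 -0.2003215 ]
sc [146 292  36  31 501] [ 0.52024671 -0.0865489 ]
[[0.487, -0.31], [0.605, -0.323], [0.633, -0.076], [0.515, -0.063]]
si pin 17 [ 0.4823 -0.105   0.1264] [ 0.476 -0.111  0.123] [ 0.49  -0.098  0.13 ]
si pinbody 31 [ 0.4817 -0.1014  0.1068] [ 0.476 -0.108  0.096] [ 0.49  -0.097  0.117]
si fin 18 [ 0.5464 -0.2682  0.1208] [ 0.541 -0.281  0.117] [ 0.554 -0.258  0.123]
si post 88 [ 0.553  -0.0929  0.0881] [ 0.537 -0.113  0.075] [ 0.574 -0.08   0.098]
si [ 127   83   48  103 3101] [ 0.50999439 -0.25936924]
si [ 135  217  123  113 6694] [ 0.54750559 -0.10977741]
[[0.494, -0.176], [0.612, -0.182], [0.618, -0.069], [0.5, -0.063]]
```

View pics/hh.png

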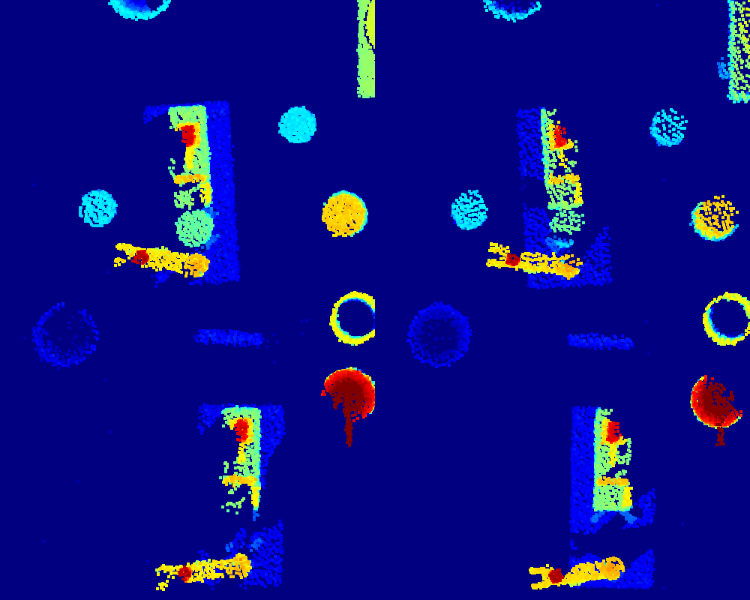

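The height map (1.33 mm/px) shows the jar stand centred near (0.56,-0.193), yaw about -0.07 to -0.11. The pin is near (0.485,-0.106) and the fin near (0.549,-0.27). I'll move closer and refine from the wrist camera.

```bash
python3 -m inch '-0.2 1 -0.62 0 0 0 0; -0.2 1 -0.62 0 0 0 0; -0.2 1 -0.62 0 0 0 0; -0.2 1 -0.62 0 0 0 0; -0.2 1 -0.62 0 0 0 0; -0.2 1 -0.62 0 0 0 0; -0.2 1 -0.62 0 0 0 0; -0.2 1 -0.62 0 0 0 0; -0.2 0 0 0 0 0 -0.95; -0.2 0 0 0 0 0 -0.95' 10
cat > fit.py <<'E'
from h import *
from scipy.optimize import least_squares
def fit(A,verbose=1):
    # base-level points must be inside the base rectangle and reach its edges
    cc=np.array((.5596,-.193)); B=A[(np.abs(A[:,:2]-cc).max(1)<.16)]
    out=[]
    th=-.08; c=cc.copy()
    for it in range(8):
        R=np.array([[np.cos(th),np.sin(th)],[-np.sin(th),np.cos(th)]])
        L=(B[:,:2]-c)@R.T; z=B[:,2]
        base=(np.abs(z-.016)<.003); top=(np.abs(z-.068)<.003)
        pts=[];tg=[];msg=[]
        for sel,w,yr,name in((base,.055,(-.1,.1),"base"),(top,.023,(-.105,-.0),"block")):
            for s in(-1,1):
                q=L[sel&(L[:,1]>yr[0])&(L[:,1]<yr[1])&(np.abs(L[:,0]-s*w)<.010)]
                e=[]
                for y in np.arange(yr[0],yr[1],.01):
                    b=q[(q[:,1]>=y)&(q[:,1]<y+.01)]
                    if len(b)>2: e.append((b[:,1].mean(),(s*b[:,0]).max()*s-s*w))
                if len(e)>3:
                    e=np.array(e); e=e[np.abs(e[:,1]-np.median(e[:,1]))<.003]
                    if len(e)>3: pts.append(e); msg.append((name,s,len(e),e[:,1].mean().round(4),np.polyfit(e[:,0],e[:,1],1)[0].round(3)))
        E=np.vstack(pts); a,b=np.polyfit(E[:,0],E[:,1],1)
        th-=a*.7; c=c+R.T@np.array([b*.7,0])
    R=np.array([[np.cos(th),np.sin(th)],[-np.sin(th),np.cos(th)]]);L=(B[:,:2]-c)@R.T
    q=L[(np.abs(B[:,2]-.016)<.003)&(np.abs(L[:,0])<.05)]; lo=q[q[:,1]<-.1,1];hi=q[q[:,1]>.09,1]
    print("th",round(th,4),"c",c.round(4),msg,"yend",lo.min() if len(lo) else 0,hi.max() if len(hi) else 0)
    for n,x,y,z0,z1,r in(("pin",-.074,.083,.122,.131,.02),("fin",0,-.08,.117,.126,.03),("jar",0,.045,.060,.066,.03)):
        Q=L[(np.hypot(L[:,0]-x,L[:,1]-y)<r)&(B[:,2]>z0)&(B[:,2]<z1)]
        if len(Q): print("  ",n,len(Q),Q.mean(0).round(4),Q.min(0).round(4),Q.max(0).round(4),"world",(R.T@((Q.min(0)+Q.max(0))/2)+c).round(4))
E
python3 - <<'E'
from fit import *
for n in("scene0","side0"): fit(np.load(n+".npy").reshape(-1,3))
c=camera("wrist"); cv2.imwrite("pics/w1.png",c["img"]); A=cloud(c); np.save("w1.npy",A); fit(A.reshape(-1,3))
E
```

```text
time_s: 1.35
ee_pos: [0.3922, -0.2541, 0.2052]
eef_rot: [-3.141, 0.0, 0.794]
force: [-0.2, 0.7, 0.0]
grip_width: 0.0376
grip_force: 0.0
th -0.0561 c [ 0.5553 -0.1927] [('base', 1, 19, np.float64(-0.0), np.float64(0.003)), ('block', -1, 5, np.float64(0.0014), np.float64(-0.021)), ('block', 1, 10, np.float64(-0.0006), np.float64(0.001))] yend -0.11960556061535263 0.12079737479702952
   pin 24 [-0.0727  0.0816] [-0.0835  0.0745] [-0.0638  0.0885] world [ 0.4863 -0.1072]
   fin 44 [ 0.0002 -0.078 ] [-0.0075 -0.0886] [ 0.006  -0.0667] world [ 0.5502 -0.2702]
   jar 169 [0.001  0.0453] [-0.022   0.0244] [0.0255 0.0695] world [ 0.5597 -0.1459]
th -0.0647 c [ 0.5523 -0.1924] [('base', -1, 15, np.float64(0.0002), np.float64(0.005)), ('base', 1, 4, np.float64(-0.0014), np.float64(0.037)), ('block', -1, 11, np.float64(0.0002), np.float64(0.009))] yend -0.11628688090415495 0.12434073807499971
   pin 17 [-0.0754  0.0827] [-0.0824  0.0767] [-0.0677  0.0898] world [ 0.4828 -0.1045]
   fin 18 [-0.0009 -0.076 ] [-0.0061 -0.0884] [ 0.0059 -0.0656] world [ 0.5472 -0.2692]
   jar 56 [0.0001 0.0375] [-0.0211  0.0173] [0.0227 0.0534] world [ 0.5553 -0.1572]
th -0.0672 c [ 0.553  -0.1925] [('base', -1, 17, np.float64(0.0003), np.float64(-0.005)), ('base', 1, 8, np.float64(-0.0003), np.float64(-0.003)), ('block', -1, 11, np.float64(0.0002), np.float64(-0.006)), ('block', 1, 8, np.float64(-0.0006), np.float64(0.009))] yend -0.11759487358982865 0
   fin 639 [-0.0008 -0.0756] [-0.0062 -0.0884] [ 0.0063 -0.0643] world [ 0.5479 -0.2686]
   jar 1 [-0.013  0.018] [-0.013  0.018] [-0.013  0.018] world [ 0.5412 -0.1736]
```

View pics/w1.png

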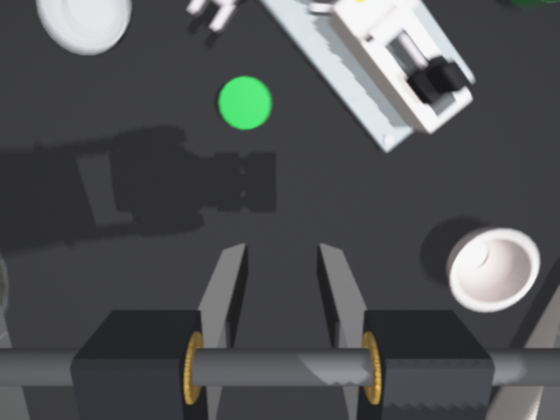

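The fit from the three views agrees: centre (0.5535,-0.1925), yaw about -0.063, post about (0.5595,-0.0977), slide already ~13 mm in, arm v≈0.60. The wrist image shows the fin at (440,80), a clear run, and the green jar at (245,103). I'll go above the pin and check it.

```bash
python3 -m inch '-0.2 0.95 -0.21 0 0 0 0; -0.2 0.95 -0.21 0 0 0 0; -0.2 0.95 -0.21 0 0 0 0; -0.2 0.95 -0.21 0 0 0 0; -0.2 0.95 -0.21 0 0 0 0; -0.2 0.94 -0.21 0 0 0 0; -0.2 0 0 0 0 0 0'
python3 - <<'E'
from fit import *
c=camera("wrist"); A=cloud(c).reshape(-1,3); fit(A)
Q=A[(np.hypot(A[:,0]-.485,A[:,1]+.106)<.03)&(A[:,2]>.121)&(A[:,2]<.132)]; print(len(Q),Q.mean(0),Q.min(0),Q.max(0))
o=ctrl.get_obs(); p=o["ee_pos"]; yaw=o["eef_rot"][2]; print(p,yaw)
tx=np.array([np.cos(yaw),np.sin(yaw)]);ty=np.array([np.sin(yaw),-np.cos(yaw)])
post=np.array([.5595,-.0977]); f=lambda d: post+.075*np.array([np.cos(np.radians(d)),np.sin(np.radians(d))])
d=f(186.4)-p[:2]; print("to pin",(d@tx/.03).round(3),(d@ty/.03).round(3))
for a in range(0,80,5):
    d=f(186.4+a+5)-f(186.4+a); print(a,(d@tx/.03).round(2),(d@ty/.03).round(2))
E
```

```text
time_s: 2.28
ee_pos: [0.4861, -0.1059, 0.2051]
eef_rot: [-3.141, 0.0, 0.787]
force: [-0.7, -0.7, -0.2]
grip_width: 0.0377
grip_force: 0.0
th -0.0625 c [ 0.5532 -0.1925] [('base', -1, 17, np.float64(0.0005), np.float64(0.0)), ('base', 1, 20, np.float64(-0.0004), np.float64(-0.0)), ('block', -1, 11, np.float64(0.0003), np.float64(0.002)), ('block', 1, 9, np.float64(-0.0004), np.float64(0.0))] yend -0.11748085779502201 0.122256799298854
   pin 340 [-0.0728  0.0828] [-0.0807  0.0746] [-0.0655  0.09  ] world [ 0.4854 -0.1058]
   fin 390 [-0.0003 -0.0743] [-0.0062 -0.0877] [ 0.0059 -0.0638] world [ 0.5483 -0.2681]
   jar 2081 [0.0001 0.0471] [-0.0232  0.0165] [0.0231 0.0707] world [ 0.5559 -0.149 ]
349 [ 0.48583233 -0.1053036   0.1267589 ] [ 0.47777898 -0.11341986  0.12125986] [ 0.4931065  -0.09802613  0.12944871]
[ 0.4856617  -0.1067399   0.20509978] 0.786834893039257
to pin -0.0 -0.032
0 -0.13 0.18
5 -0.11 0.19
10 -0.1 0.2
15 -0.08 0.2
20 -0.06 0.21
25 -0.04 0.21
30 -0.02 0.22
35 -0.0 0.22
40 0.01 0.22
45 0.03 0.22
50 0.05 0.21
55 0.07 0.21
60 0.09 0.2
65 0.11 0.19
70 0.12 0.18
75 0.14 0.17
```

Well centred. Descend, close lightly, then sweep.

```bash
python3 -m inch '-0.2 0 -0.03 0.88 0 0 0; -0.2 0 0 0.88 0 0 0; -0.2 0 0 0.88 0 0 0; -0.2 0 0 0.88 0 0 0; -0.2 0 0 0 0 0 0; -1 0 0 0 0 0 0; -1 0 0 0 0 0 0; -1 0 0 0 0 0 0; -1 0 0 0 0 0 0' 10
```

```text
time_s: 3.45
ee_pos: [0.4855, -0.1065, 0.1006]
eef_rot: [3.14, -0.0, 0.787]
force: [-1.2, -0.2, 7.8]
grip_width: 0.0156
grip_force: 10.0
```

```bash
python3 -m inch '-1 0 0 -0.1 0 0 0; -1 -0.13 0.18 0 0 0 0; -1 -0.11 0.19 0 0 0 0; -1 -0.1 0.2 0 0 0 0; -1 -0.08 0.2 0 0 0 0; -1 -0.06 0.21 0 0 0 0; -1 -0.04 0.21 0 0 0 0; -1 -0.02 0.22 0 0 0 0; -1 0 0.22 0 0 0 0; -1 0 0 0 0 0 0'
```

```text
time_s: 4.7
ee_pos: [0.509, -0.1527, 0.1031]
eef_rot: [3.141, -0.0, 0.787]
force: [-1.6, -1.3, -3.2]
grip_width: 0.0154
grip_force: 10.0
```

```bash
python3 -m inch '-1 0.01 0.22 0 0 0 0; -1 0.03 0.22 0 0 0 0; -1 0.05 0.21 0 0 0 0; -1 0.07 0.21 0 0 0 0; -1 0.09 0.2 0 0 0 0; -1 0.11 0.19 0 0 0 0; -1 0.12 0.18 0 0 0 0; -1 0.14 0.17 0 0 0 0; -1 0 0 0 0 0 0'
python3 -c "
from h import *
p=ctrl.get_obs()['ee_pos'][:2]-np.array([.5593,-.0977]);a=np.arctan2(p[1],p[0])%6.2832;print(a,'v',a-4.712+.0628+2,np.hypot(*p))"
```

```text
time_s: 5.82
ee_pos: [0.5543, -0.1719, 0.1027]
eef_rot: [-3.136, 0.002, 0.788]
force: [-15.3, 8.1, 11.6]
grip_width: 0.0159
grip_force: 10.0
4.6451754236894125 v 1.9959754236894127 0.07437469486180974
```

```bash
python3 -m inch '-1 0.05 0.05 0 0 0 0; -1 0.05 0.05 0 0 0 0; -1 0 0 0 0 0 0; -0.3 0 0 0 0 0 0; -0.3 0 0 0 0 0 0; -0.3 0 0 -1 0 0 0; -0.3 0 0 -1 0 0 0; -0.3 0 0 -1 0 0 0; -0.3 0 0 0 0 0 0'
python3 - <<'E'
from h import *
for n in("wrist","scene","side"):
    c=camera(n); A=cloud(c).reshape(-1,3)
    if n=="wrist": cv2.imwrite("pics/w2.png",c["img"])
    Q=A[(np.hypot(A[:,0]-.555,A[:,1]+.173)<.022)&(A[:,2]>.120)&(A[:,2]<.132)]
    if len(Q): 
        p=(Q[:,:2].min(0)+Q[:,:2].max(0))/2-np.array([.5593,-.0977]); print(n,len(Q),Q.mean(0).round(4),"v",np.arctan2(p[1],p[0])%6.2832-4.712+.0628+2)
    F=A[(np.hypot(A[:,0]-.548,A[:,1]+.268)<.03)&(A[:,2]>.117)&(A[:,2]<.126)]
    if len(F): print("fin",F.min(0),F.max(0))
E
```

```text
time_s: 6.95
ee_pos: [0.5608, -0.1734, 0.195]
eef_rot: [3.137, -0.002, 0.787]
force: [-0.5, -1.2, 0.6]
grip_width: 0.033
grip_force: 0.0
wrist 386 [ 0.5554 -0.1696  0.1266] v 2.0014480447125242
fin [ 0.55184913 -0.27614044  0.11707987] [ 0.55466894 -0.2645369   0.12191182]
scene 34 [ 0.5574 -0.1725  0.1257] v 2.037674311352755
fin [ 0.54254251 -0.28167944  0.11705586] [ 0.55679107 -0.25876113  0.12454081]
side 19 [ 0.5531 -0.1684  0.1262] v 1.9863141041107315
fin [ 0.54228623 -0.2785246   0.11825944] [ 0.55297212 -0.2554381   0.12355193]
```

View pics/w2.png

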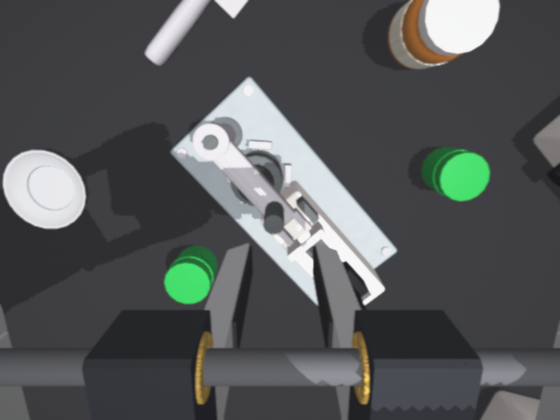

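The wrist view shows the arm lying over the steel jar at (255,180), with the pin at (273,217) and the fork in front of the bolt guide. v≈2.0, so it is seated. Now the fin, gripped across its thickness.

```bash
python3 -m inch '-0.2 -0.85 0.65 0 0 0 0; -0.2 -0.85 0.65 0 0 0 0; -0.2 -0.84 0.65 0 0 0 0; -0.2 0 0 0 0 0 -0.83; -0.2 0 0 0 0 0 -0.83; -0.2 0 0 0 0 0 -0.83; -0.2 0 0 0 0 0 -0.83; -0.2 0 0 0 0 0 -0.83; -0.2 0 0 0 0 0 0' 15
python3 - <<'E'
from h import *
o=ctrl.get_obs(); print(o["qpos"].round(2)); p=o["ee_pos"]; yaw=o["eef_rot"][2]
A=cloud(camera("wrist")).reshape(-1,3)
F=A[(np.hypot(A[:,0]-.548,A[:,1]+.268)<.03)&(A[:,2]>.117)&(A[:,2]<.126)]
m=(F[:,:2].min(0)+F[:,:2].max(0))/2; print(len(F),F.min(0),F.max(0),p,yaw)
tx=np.array([np.cos(yaw),np.sin(yaw)]);ty=np.array([np.sin(yaw),-np.cos(yaw)])
for m in(m,np.array([.5485,-.2685])): d=m-p[:2]; print(d@tx/.03,d@ty/.03)
E
```

```text
time_s: 8.22
ee_pos: [0.5472, -0.2681, 0.1916]
eef_rot: [-3.14, -0.001, 1.511]
force: [0.1, -0.3, 0.1]
grip_width: 0.0376
grip_force: 0.0
[-0.52  0.44  1.36 -0.    1.34 -0.46]
500 [ 0.54188445 -0.27939362  0.11719772] [ 0.55475892 -0.25632096  0.12369779] [ 0.54715664 -0.26814827  0.19161694] 1.5108179890212825
0.012009652600138927 0.03818333849091699
-0.009019167127771704 0.045400798516916495
```

```bash
python3 -m inch '-0.2 0 0.04 0.8 0 0 0; -0.2 0 0 0.8 0 0 0; -0.2 0 0 0.8 0 0 0; -0.2 0 0 0.77 0 0 0; -0.2 0 0 0 0 0 0; -1 0 0 0 0 0 0; -1 0 0 0 0 0 0; -1 0 0 0 0 0 0' 15
```

```text
time_s: 9.28
ee_pos: [0.5485, -0.2685, 0.0985]
eef_rot: [3.142, 0.0, 1.511]
force: [-12.3, 0.7, 12.3]
grip_width: 0.012
grip_force: 15.0
```

```bash
python3 -m inch '-1 0 -0.03 -0.05 0 0 0; -1 0.16 0 0 0 0 0; -1 0.16 0 0 0 0 0; -1 0.16 0 0 0 0 0; -1 0.16 0 0 0 0 0; -1 0.16 0 0 0 0 0; -1 0.16 0 0 0 0 0; -1 0.16 0 0 0 0 0; -1 0.06 0 0 0 0 0; -1 0 0 0 0 0 0'
```

```text
time_s: 10.52
ee_pos: [0.5503, -0.2327, 0.0987]
eef_rot: [3.141, -0.0, 1.512]
force: [7.5, -1.0, -10.9]
grip_width: 0.0115
grip_force: 15.0
```

```bash
python3 -m inch '-1 0.07 0 0 0 0 0; -1 0.07 0 0 0 0 0; -1 0.07 0 0 0 0 0; -1 0 0 0 0 0 0'
```

```text
time_s: 11.02
ee_pos: [0.5505, -0.2284, 0.0988]
eef_rot: [3.14, 0.003, 1.511]
force: [6.7, -14.2, -13.1]
grip_width: 0.0115
grip_force: 15.0
```

```bash
python3 -m inch '-0.4 0 0 0 0 0 0; -0.4 0 0 0 0 0 0; -0.4 0 0 -1 0 0 0; -0.4 0 0 -1 0 0 0; -0.4 0 0 -1 0 0 0; -0.4 -0.3 0 -1 0 0 0; -0.4 0 0 0 0 0 0'
python3 - <<'E'
from h import *
c0=np.array([.5533,-.1925]);th=-.063;R=np.array([[np.cos(th),np.sin(th)],[-np.sin(th),np.cos(th)]])
for n in("wrist","scene","side"):
    c=camera(n); A=cloud(c).reshape(-1,3); L=(A[:,:2]-c0)@R.T
    if n=="wrist": cv2.imwrite("pics/w3.png",c["img"])
    for nm,y,z0 in(("pin",.02,.120),("fin",-.042,.117)):
        q=L[(np.hypot(L[:,0],L[:,1]-y)<.024)&(A[:,2]>z0)&(A[:,2]<.132)]
        if len(q): print(n,nm,len(q),q.min(0).round(4),q.max(0).round(4))
E
```

```text
time_s: 11.9
ee_pos: [0.5503, -0.2361, 0.2215]
eef_rot: [3.138, 0.002, 1.512]
force: [0.3, 0.2, -0.2]
grip_width: 0.028
grip_force: 0.0
wrist pin 348 [-0.0079  0.0148] [0.0072 0.0303]
wrist fin 415 [-0.0058 -0.0491] [ 0.0057 -0.0252]
scene pin 35 [-0.0051  0.0144] [0.0098 0.0287]
scene fin 41 [-0.0038 -0.0491] [ 0.0079 -0.0259]
side pin 18 [-0.0082  0.0158] [0.0078 0.0322]
side fin 20 [-0.0077 -0.0501] [ 0.0038 -0.0254]
```

View pics/w3.png

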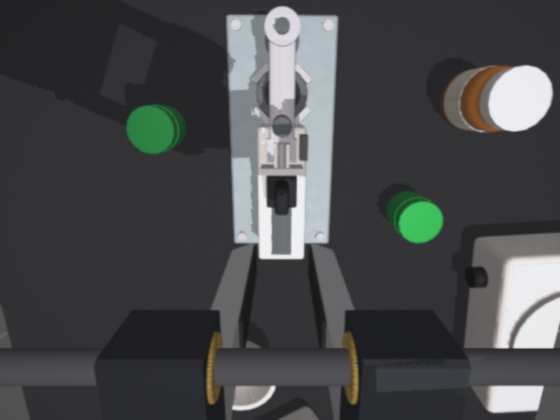

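The wrist view shows the carriage against the guide at (282,172) and the bolt in the fork at (282,150). The arm lies straight over the jar. Relative to the pin, the slide travel is about 50 mm, so it is home.

```bash
python3 -c "
from station import ticket; print(ticket.hand_in())"
```

```text
the job is handed in; nothing more can be done
None
```

The job is handed in, with no verdict returned: by camera the arm is seated (about 2.0 rad) over the jar and the lock slide is home (about 50 mm), the gripper is clear, and 11.9 s of the 46 s had passed at the last move.

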